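# Make up a germination pot on the heating plate

### The arm

A 6-joint arm with a two-finger parallel gripper is mounted at the origin on the work surface. World frame = base frame: x ahead of the robot, y to its left, z up, the work surface at z = 0. Lengths are in mm, angles in degrees, forces in N, time in s.
With the tool pointing down it reaches from about 350 to 850 mm from the base axis. Payload 8.1 kg.
Tool frame: the origin (TCP) lies on the centre line of the jaws, within the pads' length; the fingertips stand 19 mm ahead of it and the grasp point (between the pads) is the TCP; z points along the fingers, y is the direction in which the jaws open and shut (so a half turn about z gives the same grasp; the last joint's range is limited). The gripper opens to 85 mm and grips with 20 to 120 N. Pads are 22 mm wide; open, the fingers measure 114 mm over their backs; the gripper's body (76 mm by 85 mm) begins 54 mm behind the grasp point. The pads swing forward as they close: fully open they stand 13 mm farther back than shut.
Start: joints at [-79.721, 7.471, 85.268, -0, 87.261, -4.893], TCP at [157.05, -579.086, 250.292] pointing down, gripper open.
Joint ranges: [-169.43, 169.43], [-51.17, 129.36], [1.28, 143.12], [-76.62, 256.62], [0, 156.53], [-152.29, 152.29]. Speed limits (degrees/s): [136.94, 136.94, 159.86, 180, 180, 180].

### API

Orientations are given as [roll, pitch, yaw] about the fixed x, y, z axes, in that order (R = Rz(yaw) Ry(pitch) Rx(roll)).
In Python, from bench import r, viewer gives the robot as it stands.
- The arm moves only by the tool carry_out, never from a script. Its argument "commands" is a list that holds one entry, the list of rows, each a list of 7 numbers: the finger opening in mm, from 0 to 85.4, then the shift along the tool's x, y, z in mm, then the turn, a rotation vector about the tool's x, y, z in degrees. A call has 1 to 5 rows; each row is the pose to reach, as a shift and turn from the pose commanded when the call began, along the tool's axes at that moment; what a row does not reach only later rows make up. A row lasts 1/8 s, in which the tool goes at most 62.5 mm and 10.7 degrees, less where a joint would pass 70% of its speed; a pose out of reach is approached as far as the arm can. A call with a gripper value outside its range is refused whole. The fingers move at their own pace and stop on an object; "grip_force" is the grip in N (left out, the last holds). Time passes only in rows, so rows that repeat a pose let the fingers close. It gives the time, the measured TCP pose, the force and the opening at its end, in the units of the state.
- r.sense(): the state, without advancing time (a new reading comes with each control period).
- viewer.snapshot(name): name is "scene" or "top" or "wrist"; returns the picture (420x560x3 uint8, red, green, blue); there is no depth.
- viewer.calibration(name): a dict with "camera_matrix" (3x3 intrinsics, pixels), "rvec" (rotation vector, rad) and "tvec" (3), from world to camera coordinates, as OpenCV has them. Camera axes: x right, y down, z forward; pixel columns grow to the right and rows downward; lengths in mm; the calibration is good to about 2 mm. A picture is of the moment at which its call begins: read the wrist's pose just before it. calibration takes no time and is no camera call; for the wrist camera it gives the pose at the moment of the call.
- r.hand_in(): hands the job in, once; it reports no verdict.
The state is a dict: "time": time; "joint_pos": joint angles; "qd": joint speeds; "joint_efforts": joint torques, N m; "tool_pos": TCP position; "tcp_rot": TCP orientation; "ft_force": force on the tool from outside, world axes, zero at the start; "wrist_torque": the same for the moment, N m; "finger_gap": finger opening in mm.
Only numpy, scipy, OpenCV 4.12 (cv2) and the standard library are available. Lean on these libraries where they do the work, as an engineer would, in place of code of your own. Each camera call takes 0.05 s, during which the arm holds its last target. There are 200 camera calls.

### The job

On the heating plate one germination pot already stands made up; make up a second one like it on the empty round rubber pad beside it, from the four loose parts on the table. Build it there one part at a time from the bottom up, all upright: the saucer centred on the pad, the pot inside the saucer, the tall sleeve inside the pot, and last the lid with its plug down in the sleeve's mouth. Do not push about the vial, dibber, brush and seed box lying around the parts.

Things in the scene. Friction and masses are not known exactly. Their poses are not given: they have to be found in the camera images.
- saucer_c (a point): Saucer: the lowest of the four loose parts, a round shallow open dish of white plastic, 64 mm outside diameter, 14 mm high, straight outer wall (the lowest 3 mm slightly narrower), wall 3.5 mm, floor 4 mm thick, so its inside is 57 mm wide. About 30 g. The point is its centre, 7 mm above its underside; z is its axis, up.
- pot_c (a point): Pot: a round open white plastic pot, 44 mm high, 60 mm outside diameter in a straight rim band (top 15 mm), tapering to 42 mm at the base; wall 3 mm, floor 4 mm; inside 54 mm wide at the mouth, 36 mm at the floor. Grip the rim band from outside. Its base goes on the saucer's floor. About 35 g. The point is its centre, 22 mm above its underside; z is its axis, up.
- sleeve_c (a point): Sleeve: the tallest loose part, a slender open white plastic tube with a floor, 74 mm high, 44 mm outside diameter in a straight collar (top 28 mm), below it tapering from 40 to 29 mm at the base; wall 4 mm, mouth 36 mm wide, floor 4 mm. On the pot's floor its top 34 mm stand out above the pot's rim. About 40 g. The point is its centre, 37 mm above its underside; z is its axis, up.
- lid_c (a point): Lid: white plastic disc, 52 mm diameter, 5 mm thick, with a round upright knob on top (16 mm diameter, 26 mm tall) and a round plug below (28 mm diameter, 24 mm at its foot, 8 mm deep); 39 mm high in all. It starts standing on its plug, knob up. In place the disc rests on the sleeve's rim. About 30 g. The point is on its axis, 19.5 mm above the plug's foot (6.5 mm above the disc's top); z is up.
- place_top (a point): The empty place: middle of the top of a fixed round black rubber pad, 90 mm diameter, 2 mm thick, on the heating plate (pad top 17 mm above the table), 130 mm from the made-up pot. A white dot 3 mm wide marks it. The plate is a fixed aluminium slab 120 x 260 x 15 mm; a black control box 30 mm high stands at its far long side, 78 mm from the plate's centre.
- made_unit: The germination pot already made up, fixed on the heating plate on a pad of its own: the same four parts stacked, all white, 115 mm high above the plate (130 mm above the table), 64 mm across. Do not touch. The origin is at the middle of its pad's underside, on the plate's top, 15 mm above the table.
- vial: Bystander: small closed amber glass vial with white cap, 28 mm in diameter, 42 mm high, standing between the parts and the plate. Origin at the centre of its underside.
- dibber: Bystander: planting dibber lying on the table, square wooden handle 16 mm thick and 70 mm long with a steel point, 120 mm in all along its x axis (point to +x). Origin on the table under its middle.
- brush: Bystander: small flat brush with a wooden handle lying on the table, 132 mm long along its x axis (bristles to +x), 20 mm wide, 11 mm high. Origin on the table, 60 mm from the handle's end.
- seedbox: Bystander: closed cardboard seed box, 75 by 50 by 30 mm, lying to the left of the plate. Origin at the centre of its underside.
Not all that is in view belongs to the job. Of the things that look like the part that bears saucer_c, take the one that is farthest from the robot's base at the start. Leave any blue look-alike of the part that bears lid_c alone.

How it is judged (in metres and radians):
On the way, in this order (a step that is already met when the one before it is completed fails the run):
1. the saucer stands centred on the empty pad, let go (horizontal distance between saucer_c and place_top below 0.012 m and z of saucer_c in the frame of place_top between 0.004 and 0.01 m and angle between saucer_c's own z axis and vertical below 0.12 rad and contact force between saucer and the fingers below 0.3 N), for 0.2 s.
2. the pot stands in the saucer, let go (horizontal distance between saucer_c and place_top below 0.012 m and z of saucer_c in the frame of place_top between 0.004 and 0.01 m and angle between each of saucer_c, pot_c's own z axis and vertical below 0.12 rad and horizontal distance between pot_c and saucer_c below 0.012 m and z of pot_c in the frame of saucer_c between 0.015 and 0.023 m and contact force between pot and the fingers below 0.3 N), for 0.2 s.
3. the sleeve stands in the pot, let go (horizontal distance between saucer_c and place_top below 0.012 m and z of saucer_c in the frame of place_top between 0.004 and 0.01 m and angle between each of saucer_c, pot_c, sleeve_c's own z axis and vertical below 0.12 rad and horizontal distance between pot_c and saucer_c below 0.012 m and z of pot_c in the frame of saucer_c between 0.015 and 0.023 m and horizontal distance between sleeve_c and pot_c below 0.008 m and z of sleeve_c in the frame of pot_c between 0.015 and 0.023 m and contact force between sleeve and the fingers below 0.3 N), for 0.2 s.
4. the lid sits on the sleeve with its plug inside, let go (horizontal distance between saucer_c and place_top below 0.012 m and z of saucer_c in the frame of place_top between 0.004 and 0.01 m and angle between each of saucer_c, pot_c, sleeve_c, lid_c's own z axis and vertical below 0.12 rad and horizontal distance between pot_c and saucer_c below 0.012 m and z of pot_c in the frame of saucer_c between 0.015 and 0.023 m and horizontal distance between sleeve_c and pot_c below 0.008 m and z of sleeve_c in the frame of pot_c between 0.015 and 0.023 m and horizontal distance between lid_c and sleeve_c below 0.007 m and z of lid_c in the frame of sleeve_c between 0.0455 and 0.0515 m and contact force between lid and the fingers below 0.3 N), for 0.2 s.
At the end, for the whole second after the job is handed in: Saucer on the pad within 12 mm of its middle, pot on the saucer floor (centred within 12 mm), sleeve on the pot floor (8 mm), lid on the sleeve rim with its plug inside (7 mm); heights within 3 to 4 mm, all upright within 0.12 rad, let go and at rest (all of step 4 and contact force between each of saucer, pot, sleeve and the fingers below 0.3 N and linear speed of each of saucer, pot, sleeve, lid below 0.02 m/s); the robot touches nothing.
It fails at once if the vial is shifted by more than 30 mm (distance of vial from where it was at the start of the episode above 0.03 m).
It fails at once if the dibber is shifted by more than 30 mm (distance of dibber from where it was at the start of the episode above 0.03 m).
It fails at once if the brush is shifted by more than 30 mm (distance of brush from where it was at the start of the episode above 0.03 m).
It fails at once if the seed box is shifted by more than 30 mm (distance of seedbox from where it was at the start of the episode above 0.03 m).
It also fails if it takes over 109 s, if anything falls off the work surface, if the arm or the gripper's body presses on something with over 40 N, if the wrist force passes 120 N, or if a joint passes its speed limit or range.

## Working session

There is one attempt and no reset: what is moved stays moved. The work goes in short steps, Python scripts to look and compute and a tool call to move; the robot and the scene stay as the last step left them, time stands still between calls to the robot, and variables do not carry over. Pictures are saved under pics/ and viewed, about 12 in all and at most 16, crops included, and the job is handed in when it is done.

Besides the shell and the picture viewer there is one more tool, called after "Request:" as name(argument=value, ...), one argument or row to a line, values as JSON. carry_out: Moves the arm, as the interface text tells. Its arguments: {"type":"object","properties":{"commands":{"type":"array","items":{"type":"array","items":{"type":"array","items":{"type":"number"}}}},"grip_force":{"type":"number"}},"required":["commands"]}

```bash
ls; mkdir -p pics; python3 - <<'E'
from bench import r, viewer
import cv2, numpy as np
a=viewer.snapshot("scene"); b=viewer.snapshot("top")
cv2.imwrite("pics/scene0.png",a[...,::-1]); cv2.imwrite("pics/top0.png",b[...,::-1])
for n in("scene","top","wrist"):
    c=viewer.calibration(n); R=cv2.Rodrigues(np.array(c["rvec"],float))[0]
    print(n,c["camera_matrix"],(-R.T@np.array(c["tvec"]).ravel()).round(),R.round(2).tolist())
s=r.sense(); print(s)
E
```

```text
pics
scene [[546.413707     0.         292.79951768]
 [  0.         546.413707   212.31478168]
 [  0.           0.           1.        ]] [1267.  422.  635.] [[-0.45, 0.89, 0.02], [0.49, 0.26, -0.83], [-0.75, -0.36, -0.55]]
top [[403.78203594   0.         285.81037499]
 [  0.         403.78203594 212.61429124]
 [  0.           0.           1.        ]] [396.  34. 820.] [[0.03, -1.0, -0.01], [-0.99, -0.03, -0.13], [0.13, 0.01, -0.99]]
wrist [[345.26528144   0.         280.02166082]
 [  0.         345.26528144 212.57372743]
 [  0.           0.           1.        ]] [ 227. -560.  372.] [[0.26, -0.97, -0.0], [-0.93, -0.25, 0.28], [-0.27, -0.07, -0.96]]
{'time': 0.1, 'joint_pos': array([-7.97211100e+01,  7.51153658e+00,  8.53229005e+01, -3.48829258e-04,
        8.72604576e+01, -4.89202510e+00]), 'qd': array([ 0.04391898, -0.08667436, -0.16765937, -0.05886912, -0.06636215,
       -0.04744344]), 'joint_efforts': array([ 1.52721506e-03, -5.70949638e+01, -5.01942122e+01, -6.11122459e-05,
        8.15805135e-03,  9.14113905e-07]), 'tool_pos': array([ 156.968066  , -578.63224201,  249.34275028]), 'tcp_rot': array([-1.79905421e+02, -7.74531533e-03,  1.51709257e+01]), 'ft_force': array([-0.1063302 ,  0.13446367, -0.3874444 ]), 'wrist_torque': array([-0.05298884, -0.04830501,  0.03050342]), 'finger_gap': 85.01200516147031}
```

View pics/scene0.png

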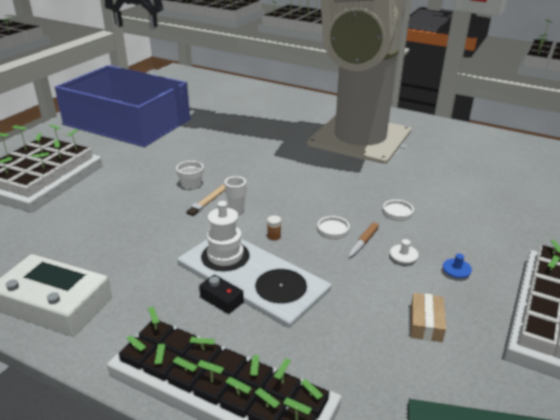

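View pics/top0.png

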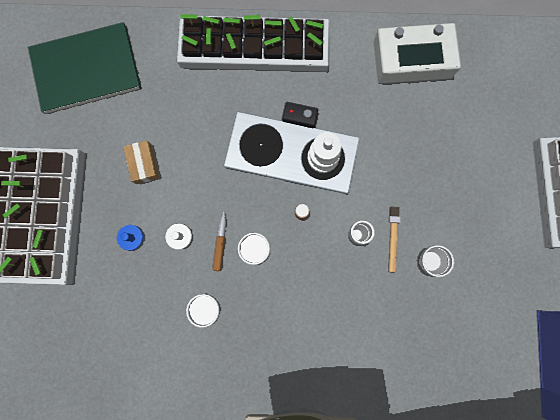

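Candidates for the saucer in the top view are the dish at (254,249) and the dish at (203,310). The first looks farther from the base. For the lid they are the white one at (178,237) and the blue one at (130,238), which is the look-alike. The pot is at (436,261), the sleeve at (361,233), the empty pad at (261,145) and the vial at (302,211). Next I measure these.

```bash
cat > h.py <<'E'
from bench import r, viewer
import cv2, numpy as np
def ray(c,uv,z):
    "pixels -> world points on plane z"
    K=np.array(c["camera_matrix"],float); R=cv2.Rodrigues(np.array(c["rvec"],float))[0]; t=np.array(c["tvec"],float).ravel()
    uv=np.atleast_2d(uv).astype(float); d=np.c_[uv,np.ones(len(uv))]@np.linalg.inv(K).T@R; o=-R.T@t
    return o+d*((z-o[2])/d[:,2])[:,None]
def proj(c,p):
    return cv2.projectPoints(np.atleast_2d(p).astype(float),np.array(c["rvec"],float),np.array(c["tvec"],float),np.array(c["camera_matrix"],float),None)[0].reshape(-1,2)
def white(img,lo=175,sat=40):
    h=cv2.cvtColor(img,cv2.COLOR_RGB2HSV); return ((h[...,2]>lo)&(h[...,1]<sat)).astype(np.uint8)
def dark(img,hi=45): return (img.max(2)<hi).astype(np.uint8)
def blobs(m,amin):
    cs=cv2.findContours(m,cv2.RETR_EXTERNAL,cv2.CHAIN_APPROX_NONE)[0]
    return [c[:,0,:] for c in cs if cv2.contourArea(c)>amin]
def circ(p):
    A=np.c_[p[:,:2],np.ones(len(p))]; s=np.linalg.lstsq(A,(p[:,:2]**2).sum(1),rcond=None)[0]
    c=s[:2]/2; return c,np.sqrt(s[2]+c@c)
def togo(x,y,z=None,yaw=None):
    "shift along tool axes to world target"
    from scipy.spatial.transform import Rotation as Ro
    s=r.sense(); R=Ro.from_euler("xyz",s["tcp_rot"],degrees=True).as_matrix()
    p=s["tool_pos"]; d=np.array([x,y,p[2] if z is None else z])-p
    print("t",round(s["time"],2),"tcp",p.round(1),"yaw",s["tcp_rot"].round(1),"shift",(R.T@d).round(1),"J",s["joint_pos"].round(),"gap",round(s["finger_gap"],1))
E
python3 - <<'E'
from h import *
img=viewer.snapshot("top"); c=viewer.calibration("top")
for b in blobs(white(img),120):
    x,y,w,h=cv2.boundingRect(b)
    if w>90 or y<100: continue
    cc,R=circ(ray(c,b,14)); m=b.mean(0)
    print("white px",m.round(),(w,h),"z14 circle",cc.round(1),round(R,1),"dist",np.hypot(*cc).round())
for b in blobs(dark(img),200):
    x,y,w,h=cv2.boundingRect(b)
    if w<70 and y>100 and y<200: cc,R=circ(ray(c,b,17));print("dark",b.mean(0).round(),(w,h),cc.round(1),round(R,1))
for n,uv,z in(("pot",(436,260),44),("sleeve",(361,231),74),("lid",(178,237),13),("vial",(302,211),42),("dibtip",(223,212),5),("dibend",(217,270),8),("brushA",(394,208),8),("brushB",(393,271),8),("unit",(327,143),130),("box",(142,162),30),("ctrl",(300,114),40)): print(n,ray(c,uv,z)[0].round())
togo(0,0)
E
```

```text
white px [202. 310.] (33, 34) z14 circle [301.9 200.1] 31.0 dist 362.0
white px [438. 261.] (32, 32) z14 circle [ 411.8 -261.2] 30.2 dist 488.0
white px [253. 248.] (32, 32) z14 circle [425.8 104.9] 30.8 dist 439.0
white px [178. 236.] (27, 25) z14 circle [445.9 256.6] 24.9 dist 514.0
white px [362. 232.] (24, 24) z14 circle [ 465.  -111.6] 22.4 dist 478.0
white px [ 41. 214.] (78, 138) z14 circle [493.3 556.4] 106.3 dist 744.0
white px [138. 160.] (14, 37) z14 circle [598.6 348.4] 24.9 dist 693.0
white px [551. 182.] (20, 110) z14 circle [ 565.6 -551.6] 92.9 dist 790.0
dark [321. 163.] (43, 41) [613.7 -30. ] 39.6
dark [261. 145.] (43, 41) [637.2  97.5] 42.9
pot [ 412. -247.   44.]
sleeve [461. -99.  74.]
lid [444. 256.  13.]
vial [499.  10.  42.]
dibtip [498. 170.   5.]
dibend [381. 176.   8.]
brushA [ 515. -177.    8.]
brushB [ 389. -174.    8.]
unit [610. -28. 130.]
box [591. 334.  30.]
ctrl [696.  19.  40.]
t 0.15 tcp [ 157.  -578.7  249.5] yaw [-179.9   -0.    15.2] shift [-1.000e-01 -5.996e+02  9.000e-01] J [-80.   8.  85.   0.  87.  -5.] gap 85.3
```

```bash
python3 - <<'E'
import cv2
a=cv2.imread("pics/top0.png")[100:340,110:470]
cv2.imwrite("pics/top_crop.png",cv2.resize(a,None,fx=2.2,fy=2.2,interpolation=cv2.INTER_CUBIC))
E
```

```text
(no output)
```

View pics/top_crop.png

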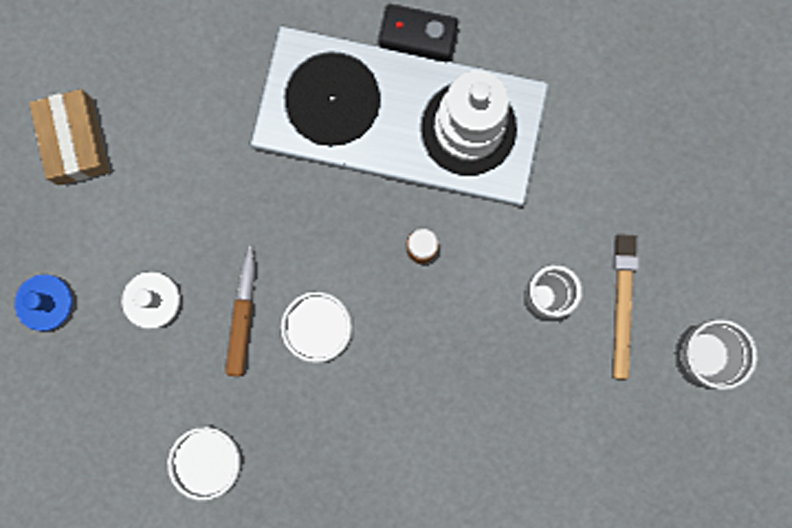

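The dish at crop (316,327) is at (426,105), 439 mm from the base. The other, at crop (205,463), is 362 mm away, so I take the first. The lid to use is the white one at crop (150,300), and the blue one at (44,301) is left alone. The dibber lies close on the saucer's left, so I will grip the saucer along world x with yaw about 90.

Request:
carry_out(
  commands=[
    [[85,250,-180,0,0,0,-50],[85,250,-180,0,0,0,-50],[85,250,-180,0,0,0,-50],[85,250,-180,0,0,0,-50],[85,250,-180,0,0,0,-50]],
  ],
)

```text
time: 0.78
tool_pos: [352.1, -338.0, 250.1]
tcp_rot: [180.0, -0.0, 65.5]
ft_force: [0.6, -1.0, 0.2]
finger_gap: 84.5
```

```bash
python3 -c "
from h import *
togo(480,-100,220)"
```

```text
t 0.78 tcp [ 352.1 -338.   250.1] yaw [180.   -0.   65.5] shift [269.6  17.5  30.2] J [-50. -10. 103.   0.  88. -25.] gap 84.5
```

Request:
carry_out(
  commands=[
    [[85,270,18,30,0,0,-24.5],[85,270,18,30,0,0,-24.5],[85,270,18,30,0,0,-24.5],[85,270,18,30,0,0,-24.5],[85,270,18,30,0,0,-24.5]],
  ],
)

```text
time: 1.4
tool_pos: [481.5, -99.2, 219.5]
tcp_rot: [-180.0, -0.1, 89.9]
ft_force: [-0.3, -0.1, -0.6]
finger_gap: 84.9
```

```bash
python3 -c "
from h import *
togo(426,85,170)"
```

```text
t 1.4 tcp [481.5 -99.2 219.5] yaw [-1.80e+02 -1.00e-01  8.99e+01] shift [184.  -55.9  49.8] J [-18.  -9. 104.   0.  84. -18.] gap 84.9
```

Request:
carry_out(
  commands=[
    [[85,185,-56,50,0,0,0],[85,185,-56,50,0,0,0],[85,185,-56,50,0,0,0],[85,185,-56,50,0,0,0],[85,185,-56,50,0,0,0]],
  ],
)

```text
time: 2.02
tool_pos: [425.7, 83.2, 170.1]
tcp_rot: [-180.0, 0.0, 89.8]
ft_force: [0.7, 0.1, -0.4]
finger_gap: 85.1
```

```bash
cat > look.py <<'E'
import sys
from h import *
name,z=sys.argv[1],float(sys.argv[2])
c=viewer.calibration("wrist"); img=viewer.snapshot("wrist")
cv2.imwrite(f"pics/{name}.png",img[...,::-1])
for k,m in(("white",white(img)),("dark",dark(img))):
  for b in blobs(m,800):
    x,y,w,h=cv2.boundingRect(b); hull=cv2.convexHull(b.astype(np.int32))[:,0]
    cc,R=circ(ray(c,hull,z)); print(k,"px",b.mean(0).round(),(x,y,w,h),"circle",cc.round(1),round(R,1))
togo(*[float(v) for v in sys.argv[3:5]])
E
python3 look.py w_saucer 14 426 105
```

```text
white px [281. 168.] (242, 138, 77, 52) circle [425.8 104.2] 31.0
white px [481. 216.] (442, 92, 108, 196) circle [617.   88.6] 71.9
white px [113.  48.] (71, 2, 85, 93) circle [302.6 199. ] 31.1
dark px [301. 358.] (0, 271, 560, 149) circle [ 430.  -237.5] 310.7
dark px [529. 183.] (484, 129, 76, 108) circle [638.6  96.5] 45.0
t 2.08 tcp [426.4  82.4 170.6] yaw [180.    0.   89.7] shift [22.6 -0.5 -0. ] J [  4. -16. 116.  -0.  80.   4.] gap 85.0
```

View pics/w_saucer.png

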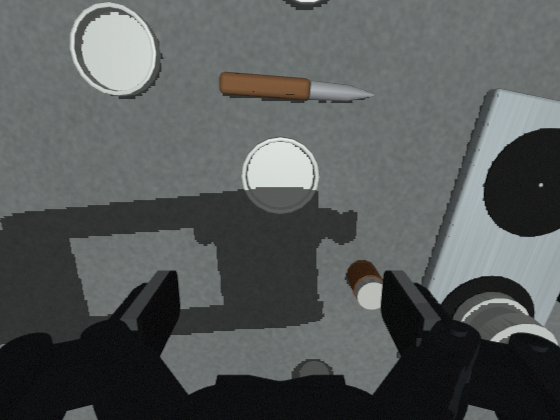

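The saucer is at (425.8,104.5) in both cameras, 22 mm ahead of the TCP (pixel 281,175). The dibber's handle is at row 85, well clear of the jaws. I'm descending.

Request:
carry_out(
  commands=[
    [[85,22,-0.5,60,0,0,0],[85,22,-0.5,110,0,0,0],[85,22,-0.5,138,0,0,0],[85,22,-0.5,151,0,0,0],[85,22,-0.5,151,0,0,0]],
  ],
)

```text
time: 2.7
tool_pos: [426.0, 103.9, 19.3]
tcp_rot: [-180.0, 0.0, 89.6]
ft_force: [-0.5, 0.7, 0.4]
finger_gap: 85.1
```

Request:
carry_out(
  commands=[
    [[55,0,0,0,0,0,0],[55,0,0,0,0,0,0],[55,0,0,0,0,0,0],[55,0,0,0,0,0,0],[55,0,0,0,0,0,0]],
  ],
  grip_force=30,
)

```text
time: 3.32
tool_pos: [427.3, 104.7, 21.6]
tcp_rot: [179.8, 0.0, 89.7]
ft_force: [-3.7, -1.9, 8.6]
finger_gap: 62.9
```

```bash
python3 look.py w_grip 14 425.8 104.5 | tail -1
```

```text
t 3.38 tcp [427.3 104.8  21.6] yaw [179.8   0.   89.7] shift [-0.3 -1.5 -0. ] J [  7.  -3. 122.  -0.  61.   7.] gap 62.8
```

View pics/w_grip.png

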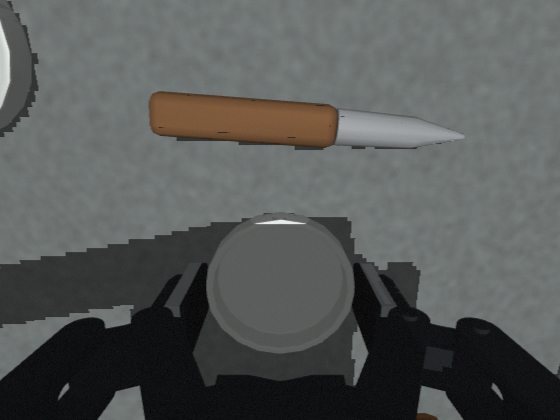

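The wrist picture shows the saucer between the pads, centred at (281,283). The 8.6 N upward force and the raised TCP say the tips are pressing on the table, so I regrip about 4 mm higher.

Request:
carry_out(
  commands=[
    [[78,0,0,0,0,0,0],[78,0,0,-5,0,0,0],[78,0,0,-5,0,0,0],[55,0,0,-5,0,0,0],[55,0,0,-5,0,0,0]],
  ],
  grip_force=30,
)

```text
time: 4.0
tool_pos: [425.9, 104.9, 25.3]
tcp_rot: [180.0, 0.0, 89.7]
ft_force: [-5.3, -0.2, 14.2]
finger_gap: 61.9
```

Request:
carry_out(
  commands=[
    [[55,0,0,0,0,0,0],[55,0,0,0,0,0,0],[55,0,0,0,0,0,0]],
  ],
)

```text
time: 4.38
tool_pos: [425.9, 104.9, 25.3]
tcp_rot: [180.0, 0.0, 89.7]
ft_force: [-6.0, -1.5, 14.6]
finger_gap: 61.5
```

Request:
carry_out(
  commands=[
    [[55,0,0,-2,0,0,0],[55,0,0,-8,0,0,0],[55,0,0,-30,0,0,0],[55,0,0,-60,0,0,0],[55,0,0,-60,0,0,0]],
  ],
)

```text
time: 5.0
tool_pos: [427.7, 105.1, 86.9]
tcp_rot: [179.7, -0.0, 89.7]
ft_force: [1.5, 0.3, -0.7]
finger_gap: 61.6
```

```bash
python3 look.py w_grip2 14 637.5 97.5 | tail -1; python3 - <<'E'
import cv2
from h import viewer
s=viewer.snapshot("scene")[...,::-1][120:330,230:450]
cv2.imwrite("pics/g2.png",cv2.hconcat([cv2.imread("pics/w_grip2.png")[180:390,130:430],cv2.resize(s,None,fx=2,fy=2)[100:310]]))
E
```

```text
t 5.05 tcp [426.6 105.   85.3] yaw [179.8  -0.   89.7] shift [ -6.3 210.9   0.6] J [  7. -10. 120.   0.  69.   7.] gap 61.6
```

View pics/g2.png

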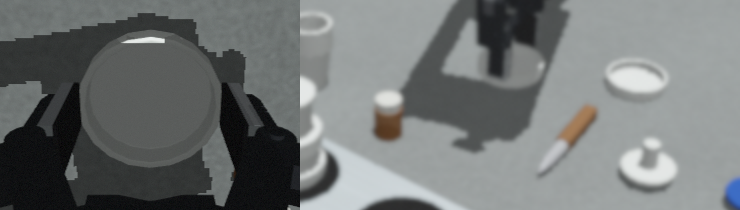

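The saucer is held, with the same size and place between the pads and clear of the table in the scene view. I carry it over the pad.

Request:
carry_out(
  commands=[
    [[55,-7,211,-5,0,0,0],[55,-7,211,-5,0,0,0],[55,-7,211,-5,0,0,0],[55,-7,211,-5,0,0,0],[55,-7,211,-5,0,0,0]],
  ],
)

```text
time: 5.72
tool_pos: [636.7, 96.3, 87.0]
tcp_rot: [-179.8, 0.0, 89.6]
ft_force: [-1.3, -0.4, -0.6]
finger_gap: 61.1
```

```bash
python3 - <<'E'
from h import *
# white dot cannot be seen (under saucer): pad outline from top and wrist views
c=viewer.calibration("top"); print("dot(top0)",ray(c,(260.5,144.6),17)[0].round(1))
c=viewer.calibration("wrist"); img=viewer.snapshot("wrist"); cv2.imwrite("pics/w_pad.png",img[...,::-1])
togo(638,97,42.5)
E
```

```text
dot(top0) [637.6  98.   17. ]
t 5.78 tcp [635.5  96.5  87.1] yaw [-179.8    0.    89.7] shift [ 0.5  2.7 44.6] J [ 4. 21. 87.  0. 72.  4.] gap 61.4
```

View pics/w_pad.png

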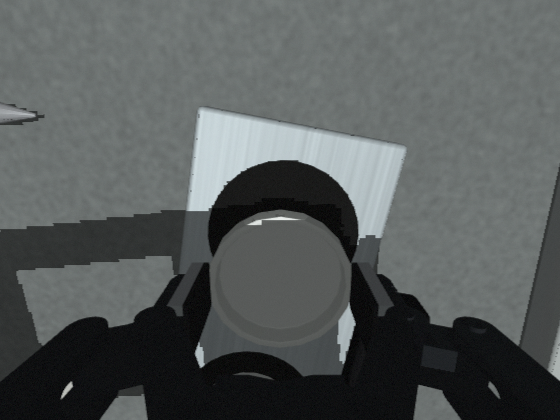

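The saucer hangs centred over the pad, whose edge is at (283,160) with sides at columns 209 and 358. I lower it.

Request:
carry_out(
  commands=[
    [[55,0.5,2,30,0,0,0],[55,0.5,2,40,0,0,0],[55,0.5,2,43,0,0,0],[55,0.5,2,44.5,0,0,0],[55,0.5,2,44.5,0,0,0]],
  ],
)

```text
time: 6.4
tool_pos: [639.1, 97.2, 45.8]
tcp_rot: [179.9, -0.0, 89.7]
ft_force: [-0.5, -0.4, -0.5]
finger_gap: 60.7
```

```bash
python3 -c "
from h import *
togo(637.8,97.5,42); print(r.sense()['ft_force'].round(1))"
```

```text
t 6.4 tcp [639.1  97.2  45.8] yaw [179.9  -0.   89.7] shift [ 0.2 -1.3  3.8] J [ 4. 24. 87. -0. 68.  4.] gap 60.7
[-0.5 -0.4 -0.5]
```

Request:
carry_out(
  commands=[
    [[55,0,-1,2,0,0,0],[55,0,-1,3.5,0,0,0],[55,0,-1,3.5,0,0,0]],
  ],
)

```text
time: 6.78
tool_pos: [638.0, 97.2, 42.6]
tcp_rot: [180.0, -0.0, 89.7]
ft_force: [-3.9, -0.1, 8.4]
finger_gap: 61.3
```

Contact at 8 N. I release and rise.

Request:
carry_out(
  commands=[
    [[64,0,0,-1,0,0,0],[68,0,0,-1,0,0,0],[75,0,0,-1,0,0,0],[85,0,0,-1,0,0,0],[85,0,0,-1,0,0,0]],
  ],
)

```text
time: 7.4
tool_pos: [637.6, 97.1, 42.2]
tcp_rot: [-180.0, 0.0, 89.7]
ft_force: [0.2, 0.1, 0.4]
finger_gap: 85.3
```

Request:
carry_out(
  commands=[
    [[85,0,0,-10,0,0,0],[85,0,0,-60,0,0,0],[85,-40,0,-120,0,0,0],[85,-40,0,-120,0,0,0],[85,-40,0,-120,0,0,0]],
  ],
)

```text
time: 8.02
tool_pos: [638.0, 56.8, 163.6]
tcp_rot: [179.9, -0.0, 89.6]
ft_force: [0.0, 0.1, 0.5]
finger_gap: 85.0
```

```bash
python3 look.py w_placed 31 412 -247; python3 - <<'E'
from h import *
c=viewer.calibration("top"); im=viewer.snapshot("top"); cv2.imwrite("pics/top1.png",im[...,::-1])
E
```

```text
white px [196. 284.] (186, 248, 25, 66) circle [565.1  -4.5] 26.4
white px [279. 150.] (237, 113, 84, 80) circle [637.8  96.6] 30.8
white px [281. 127.] (200, 53, 172, 161) circle [639.6 110.1] 67.4
dark px [279. 365.] (0, 271, 560, 149) circle [ 636.  -264.6] 301.7
dark px [254. 285.] (202, 252, 102, 79) circle [615.1 -21.2] 42.2
dark px [357. 247.] (326, 201, 67, 92) circle [700.9  22.2] 35.9
dark px [534. 238.] (496, 154, 64, 154) circle [854.3  34.7] 66.0
dark px [279. 151.] (222, 94, 115, 116) circle [638.1  98.5] 42.0
dark px [545. 123.] (525, 93, 35, 58) circle [831.4 119.7] 21.4
dark px [550.  60.] (536, 26, 24, 63) circle [830.4 161.5] 20.3
t 8.07 tcp [637.   57.3 161.8] yaw [-180.    -0.    89.6] shift [-305.7 -223.1    0. ] J [ 1. 17. 84.  0. 79.  1.] gap 85.0
```

View pics/w_placed.png

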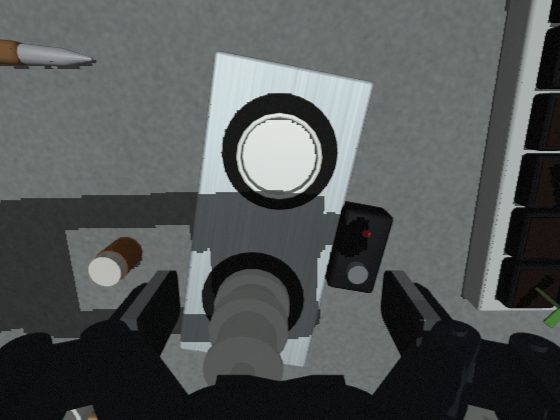

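The saucer sits concentric on the pad, both centred near (279,152), and stands level. Next is the pot, hovered short of it to measure.

Request:
carry_out(
  commands=[
    [[85,0,-20,-58,0,0,0],[85,-60,-80,-60,0,0,0],[85,-105,-120,-60,0,0,0],[85,-140,-160,-60,0,0,0],[85,-170,-215,-60,0,0,0]],
  ],
)

```text
time: 8.75
tool_pos: [428.3, -106.7, 220.3]
tcp_rot: [-179.8, -0.0, 89.7]
ft_force: [-0.5, -0.7, 2.3]
finger_gap: 85.2
```

Request:
carry_out(
  commands=[
    [[85,-160,0,10,0,0,0],[85,-160,0,20,0,0,0],[85,-160,0,20,0,0,0],[85,-160,0,20,0,0,0]],
  ],
)

```text
time: 9.25
tool_pos: [428.2, -267.1, 199.5]
tcp_rot: [-179.8, -0.2, 89.5]
ft_force: [0.6, 0.9, 0.5]
finger_gap: 84.9
```

```bash
python3 look.py w_pot 44 412 -247
```

```text
dark px [285. 367.] (0, 271, 560, 149) circle [ 423.8 -623.2] 328.6
t 9.3 tcp [ 428.6 -265.8  200. ] yaw [-179.8   -0.2   89.6] shift [ 18.7 -16.7   0.1] J [-38.  -6. 104.   0.  82. -37.] gap 85.0
```

View pics/w_pot.png

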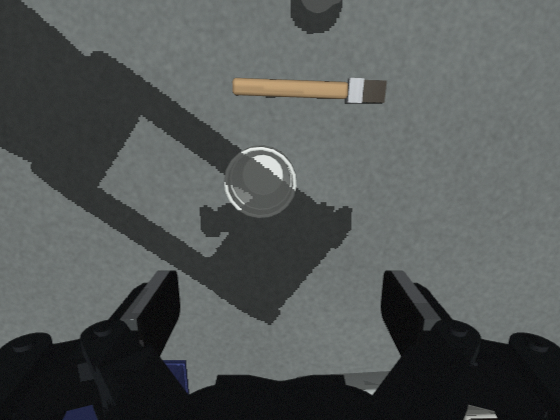

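The pot's rim spans columns 224–297 and rows 146–218, lying partly in shadow. I compute its centre from those four points.

```bash
cat > rim.py <<'E'
import sys
from h import *
# rim.py z u0 u1 v0 v1 : bounding points of the rim circle in the present wrist view
z,u0,u1,v0,v1=map(float,sys.argv[1:6]); c=viewer.calibration("wrist"); um,vm=(u0+u1)/2,(v0+v1)/2
p=ray(c,[(u0,vm),(u1,vm),(um,v0),(um,v1)],z); cc,R=circ(p); print("centre",cc.round(1),"R",round(R,1)); togo(*cc)
E
python3 rim.py 44 224 297 146.5 218
```

```text
centre [ 412.2 -250.3] R 29.9
t 9.3 tcp [ 428.6 -265.8  200. ] yaw [-179.8   -0.2   89.6] shift [ 15.4 -16.5   0.1] J [-38.  -6. 104.   0.  82. -37.] gap 85.0
```

Request:
carry_out(
  commands=[
    [[85,15.5,-16.5,50,0,0,0],[85,15.5,-16.5,100,0,0,0],[85,15.5,-16.5,135,0,0,0],[85,15.5,-16.5,155,0,0,0],[85,15.5,-16.5,155,0,0,0]],
  ],
)

```text
time: 9.93
tool_pos: [411.7, -247.8, 45.0]
tcp_rot: [-179.8, -0.2, 89.8]
ft_force: [0.4, 0.2, -0.6]
finger_gap: 84.9
```

Request:
carry_out(
  commands=[
    [[50,0,0,0,0,0,0],[50,0,0,0,0,0,0],[50,0,0,0,0,0,0],[50,0,0,0,0,0,0],[50,0,0,0,0,0,0]],
  ],
  grip_force=30,
)

```text
time: 10.55
tool_pos: [414.3, -251.2, 49.1]
tcp_rot: [179.9, 0.1, 89.7]
ft_force: [-0.9, 3.0, 7.5]
finger_gap: 59.0
```

Request:
carry_out(
  commands=[
    [[50,0,0,-2,0,0,0],[50,0,0,-8,0,0,0],[50,0,0,-40,0,0,0],[50,0,0,-90,0,0,0],[50,0,0,-90,0,0,0]],
  ],
)

```text
time: 11.18
tool_pos: [415.8, -252.8, 142.5]
tcp_rot: [179.6, 0.3, 89.7]
ft_force: [0.5, 0.0, -0.6]
finger_gap: 59.0
```

```bash
python3 look.py w_pot2 44 637.8 97|tail -1
```

```text
t 11.22 tcp [ 414.5 -251.9  140. ] yaw [179.8   0.2  89.7] shift [ 3.502e+02  2.212e+02 -2.000e-01] J [-37.  -6. 111.  -0.  75. -37.] gap 58.5
```

View pics/w_pot2.png

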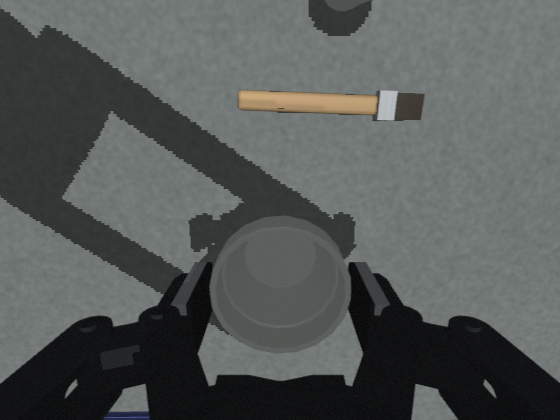

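The pot is held, its rim centred at (281,284) between the pads. I carry it along y first, round the made-up pot.

Request:
carry_out(
  commands=[
    [[50,40,0,-30,0,0,0],[50,100,0,-30,0,0,0],[50,160,0,-30,0,0,0],[50,220,0,-30,0,0,0],[50,280,0,-30,0,0,0]],
  ],
)

```text
time: 11.85
tool_pos: [413.6, 31.0, 166.1]
tcp_rot: [-179.9, -0.0, 89.6]
ft_force: [0.7, -0.7, 0.1]
finger_gap: 59.2
```

Request:
carry_out(
  commands=[
    [[50,50,20,0,0,0,0],[50,70,80,0,0,0,0],[50,70,140,0,0,0,0],[50,70,200,0,0,0,0],[50,70,221,0,0,0,0]],
  ],
)

```text
time: 12.48
tool_pos: [637.4, 97.8, 164.0]
tcp_rot: [-179.8, 0.0, 89.7]
ft_force: [-1.0, -0.5, 0.1]
finger_gap: 58.9
```

```bash
python3 -c "
from h import *
togo(637.8,97,69)"
```

```text
t 12.47 tcp [637.4  97.8 164. ] yaw [-179.8    0.    89.7] shift [-0.7  0.7 95. ] J [ 4. 17. 83. -0. 80.  5.] gap 58.9
```

Request:
carry_out(
  commands=[
    [[50,-0.5,0,40,0,0,0],[50,-0.5,0,75,0,0,0],[50,-0.5,0,86,0,0,0],[50,-0.5,0,91,0,0,0],[50,-0.5,0,91,0,0,0]],
  ],
)

```text
time: 13.1
tool_pos: [636.7, 97.6, 77.3]
tcp_rot: [179.9, -0.0, 89.7]
ft_force: [-0.6, -0.9, 0.0]
finger_gap: 59.3
```

Request:
carry_out(
  commands=[
    [[50,0,0,2,0,0,0],[50,0,0,4,0,0,0],[50,0,0,4,0,0,0]],
  ],
)

```text
time: 13.48
tool_pos: [636.2, 97.5, 72.6]
tcp_rot: [180.0, -0.0, 89.7]
ft_force: [0.0, -0.4, -1.0]
finger_gap: 59.2
```

Request:
carry_out(
  commands=[
    [[50,0,0.5,2,0,0,0],[50,0,0.5,4,0,0,0],[50,0,0.5,4,0,0,0]],
  ],
)

```text
time: 13.85
tool_pos: [637.0, 97.6, 70.1]
tcp_rot: [180.0, -0.0, 89.7]
ft_force: [-6.1, -0.8, 12.6]
finger_gap: 59.0
```

Contact at the expected height, so I release and rise.

Request:
carry_out(
  commands=[
    [[60,0,0,-1.5,0,0,0],[64,0,0,-1.5,0,0,0],[72,0,0,-1.5,0,0,0],[85,0,0,-1.5,0,0,0],[85,0,0,-1.5,0,0,0]],
  ],
)

```text
time: 14.48
tool_pos: [636.5, 97.5, 69.6]
tcp_rot: [-180.0, 0.0, 89.7]
ft_force: [-1.2, -0.0, 0.4]
finger_gap: 85.4
```

Request:
carry_out(
  commands=[
    [[85,0,0,-15,0,0,0],[85,0,0,-60,0,0,0],[85,-30,0,-115,0,0,0],[85,-40,0,-130,0,0,0],[85,-40,0,-130,0,0,0]],
  ],
)

```text
time: 15.1
tool_pos: [637.6, 56.8, 202.4]
tcp_rot: [179.8, -0.0, 89.6]
ft_force: [1.0, -0.2, 0.1]
finger_gap: 85.1
```

```bash
python3 look.py w_placed2 65 461 -99
```

```text
white px [278. 153.] (239, 113, 78, 79) circle [637.   97.6] 29.4
white px [281. 129.] (209, 60, 151, 148) circle [636.6 111.5] 62.5
dark px [280. 365.] (0, 271, 560, 149) circle [ 635.8 -271.9] 307.4
dark px [257. 266.] (211, 236, 90, 72) circle [617.4  -4.8] 37.6
dark px [349. 232.] (321, 191, 58, 81) circle [694.   35.1] 30.7
dark px [521. 224.] (471, 148, 89, 136) circle [832.  45.] 60.0
dark px [529. 121.] (494, 96, 66, 49) circle [821.2 120.1] 27.6
dark px [279. 147.] (229, 96, 101, 102) circle [638.  101.8] 37.3
dark px [535.  66.] (502, 36, 58, 56) circle [817.4 156.4] 24.7
dark px [537.  17.] (512, 0, 48, 35) circle [812.6 186.8] 17.7
t 15.15 tcp [636.4  57.4 200. ] yaw [180.   -0.   89.6] shift [-157.6 -174.4   -0.2] J [ 1. 15. 82.  0. 83.  1.] gap 85.0
```

View pics/w_placed2.png

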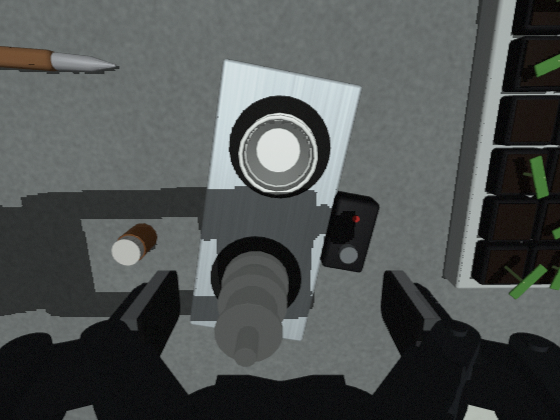

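The pot stands in the saucer, rim (239–317, 113–192) concentric with the floor at (278,150). Its centre measures (637.0,97.6) at rim height. Next is the sleeve.

Request:
carry_out(
  commands=[
    [[85,-20,-55,-20,0,0,0],[85,-60,-100,-20,0,0,0],[85,-100,-145,-20,0,0,0],[85,-145,-175,-20,0,0,0],[85,-190,-175,-20,0,0,0]],
  ],
)

```text
time: 15.78
tool_pos: [457.6, -131.2, 217.3]
tcp_rot: [-179.8, -0.1, 89.7]
ft_force: [1.0, -0.3, 1.6]
finger_gap: 84.9
```

```bash
python3 look.py w_slv 74 461 -99
```

```text
white px [529.  62.] (485, 18, 75, 88) circle [632.3 -27.3] 28.4
white px [456.  65.] (375, 0, 144, 158) circle [581.1 -39.6] 59.7
white px [336.  18.] (320, 0, 33, 36) circle [496.4   2.2] 11.0
dark px [280. 365.] (0, 270, 560, 150) circle [ 455.3 -481.8] 321.8
dark px [444.  77.] (407, 20, 83, 110) circle [585.4 -36.1] 36.5
t 15.82 tcp [ 458.2 -136.   217.6] yaw [-1.798e+02  1.000e-01  8.960e+01] shift [37.   2.6 -0.1] J [-23. -11. 106.  -0.  84. -22.] gap 85.3
```

View pics/w_slv.png

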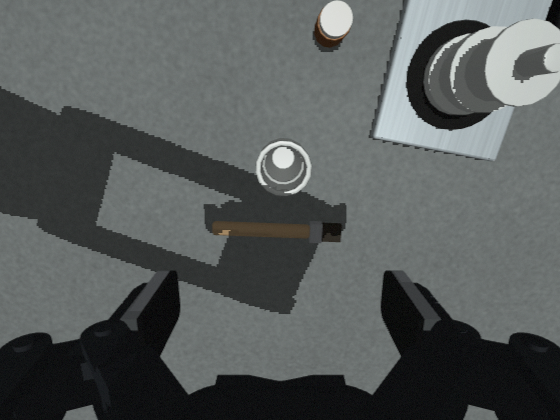

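The sleeve's rim spans columns 256–311 and rows 139–195. The brush lies at row 230, low and outside the jaw line.

```bash
python3 rim.py 74 256 311 139 195; python3 - <<'E'
from h import *
c=viewer.calibration("top"); img=cv2.imread("pics/top1.png")[...,::-1]
b=blobs(white(img),100)
for p in b:
    x,y,w,h=cv2.boundingRect(p)
    if 340<x+w/2<385 and 210<y+h/2<260: print((x,y,w,h),circ(ray(c,cv2.convexHull(p.astype(np.int32))[:,0],74)))
E
```

```text
centre [ 460.7 -106.5] R 21.5
t 15.82 tcp [ 458.2 -136.   217.6] yaw [-1.798e+02  1.000e-01  8.960e+01] shift [29.6  2.3 -0.1] J [-23. -11. 106.  -0.  84. -22.] gap 85.3
```

Request:
carry_out(
  commands=[
    [[85,0,0,0,0,0,0],[85,0,0,0,0,0,0]],
  ],
)

```text
time: 16.08
tool_pos: [459.9, -130.2, 218.4]
tcp_rot: [-179.9, -0.1, 89.7]
ft_force: [-0.4, 0.5, -0.9]
finger_gap: 84.9
```

```bash
python3 - <<'E'
from h import *
for i in range(2):
    c=viewer.calibration("wrist"); img=viewer.snapshot("wrist")
    m=white(img,120,30); 
    for p in blobs(m,600):
        x,y,w,h=cv2.boundingRect(p)
        if 230<x+w/2<330 and 100<y+h/2<220: cc,R=circ(ray(c,cv2.convexHull(p.astype(np.int32))[:,0],74)); print((x,y,w,h),cc.round(1),round(R,1)); togo(*cc)
    togo(460.5,-101)
E
```

```text
(252, 142, 57, 52) [ 459.9 -101.3] 21.5
t 16.12 tcp [ 460.1 -130.1  218.8] yaw [-1.799e+02 -1.000e-01  8.980e+01] shift [28.8 -0.4  0. ] J [-22. -11. 106.   0.  84. -22.] gap 84.7
t 16.12 tcp [ 460.1 -130.1  218.8] yaw [-1.799e+02 -1.000e-01  8.980e+01] shift [29.1  0.2  0. ] J [-22. -11. 106.   0.  84. -22.] gap 84.7
(252, 142, 56, 51) [ 460.  -101.3] 21.6
t 16.18 tcp [ 460.3 -130.1  219. ] yaw [-179.9   -0.    89.8] shift [28.8 -0.4  0. ] J [-22. -11. 106.   0.  84. -22.] gap 85.2
t 16.18 tcp [ 460.3 -130.1  219. ] yaw [-179.9   -0.    89.8] shift [29.1  0.1  0. ] J [-22. -11. 106.   0.  84. -22.] gap 85.2
```

Settled, both cameras now agree on the sleeve at (460,−101.3); the earlier reading was taken while the arm was still moving.

Request:
carry_out(
  commands=[
    [[85,29,0,50,0,0,0],[85,29,0,100,0,0,0],[85,29,0,135,0,0,0],[75,29,0,153,0,0,0],[60,29,0,153,0,0,0]],
  ],
)

```text
time: 16.8
tool_pos: [459.0, -101.0, 65.0]
tcp_rot: [-179.8, -0.1, 89.8]
ft_force: [-0.1, 0.3, -0.5]
finger_gap: 60.3
```

Request:
carry_out(
  commands=[
    [[35,0,0,0,0,0,0],[35,0,0,0,0,0,0],[35,0,0,0,0,0,0],[35,0,0,0,0,0,0],[35,0,0,0,0,0,0]],
  ],
  grip_force=30,
)

```text
time: 17.42
tool_pos: [461.2, -102.8, 67.7]
tcp_rot: [179.9, 0.0, 89.7]
ft_force: [-0.1, 0.7, 5.7]
finger_gap: 43.8
```

Request:
carry_out(
  commands=[
    [[35,0,0,-2,0,0,0],[35,0,0,-8,0,0,0],[35,0,0,-40,0,0,0],[35,0,0,-90,0,0,0],[35,0,0,-110,0,0,0]],
  ],
)

```text
time: 18.05
tool_pos: [461.7, -102.9, 180.3]
tcp_rot: [179.8, 0.1, 89.7]
ft_force: [1.2, 0.9, -0.5]
finger_gap: 43.7
```

Request:
carry_out(
  commands=[
    [[35,0,0,-30,0,0,0],[35,0,0,-30,0,0,0]],
  ],
)

```text
time: 18.3
tool_pos: [461.9, -103.0, 209.7]
tcp_rot: [179.7, 0.1, 89.7]
ft_force: [0.2, 0.3, -0.6]
finger_gap: 43.8
```

```bash
python3 look.py w_slv2 74 637 97.5|tail -1
```

```text
t 18.35 tcp [ 461.  -102.7  207.7] yaw [179.9   0.   89.7] shift [2.012e+02 1.748e+02 2.000e-01] J [-19. -11. 108.  -0.  83. -18.] gap 44.1
```

View pics/w_slv2.png

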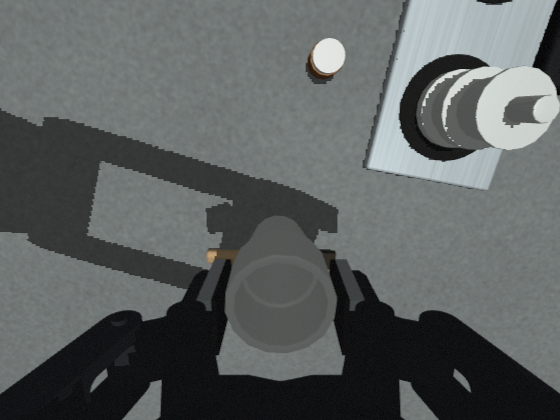

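The sleeve is held with its rim at (280,304). I check its axis offset from the TCP before carrying.

```bash
python3 rim.py 215 225 336 255 353
```

```text
centre [ 461.3 -101.6] R 21.0
t 18.35 tcp [ 461.  -102.7  207.7] yaw [179.9   0.   89.7] shift [ 1.1  0.3 -0. ] J [-19. -11. 108.  -0.  83. -18.] gap 44.1
```

Request:
carry_out(
  commands=[
    [[35,60,0,0,0,0,0],[35,120,0,0,0,0,0],[35,175,10,0,0,0,0],[35,200,60,0,0,0,0],[35,200,115,0,0,0,0]],
  ],
)

```text
time: 18.98
tool_pos: [576.6, 99.5, 205.0]
tcp_rot: [-179.9, -0.0, 89.9]
ft_force: [1.3, -0.5, 0.7]
finger_gap: 43.9
```

Request:
carry_out(
  commands=[
    [[35,0,60,0,0,0,0],[35,0,60,15,0,0,0],[35,0,60,30,0,0,0],[35,0,60,30,0,0,0],[35,0,60,30,0,0,0]],
  ],
)

```text
time: 19.6
tool_pos: [636.0, 96.5, 177.7]
tcp_rot: [179.9, -0.0, 89.7]
ft_force: [-0.5, -0.2, 0.2]
finger_gap: 43.6
```

```bash
python3 look.py w_pre 65 637 97.5
```

```text
white px [290. 155.] (215, 110, 152, 107) circle [642.3 132.6] 52.9
white px [509. 162.] (471, 0, 89, 339) circle [774.2 110.2] 99.8
white px [25. 10.] (0, 0, 54, 27) circle [482.5 235.5] 17.1
dark px [284. 355.] (0, 239, 560, 181) circle [ 641.6 -188.6] 261.3
dark px [527. 249.] (482, 149, 78, 191) circle [827.4  70.5] 75.6
dark px [283. 186.] (230, 146, 105, 91) circle [637.7 109.1] 36.8
dark px [541. 120.] (516, 91, 44, 55) circle [810.5 161.9] 20.1
dark px [547.  44.] (527, 0, 33, 87) circle [809.5 207. ] 25.2
t 19.65 tcp [636.4  96.6 178.3] yaw [179.9  -0.   89.7] shift [0.9 0.6 0. ] J [ 4. 16. 83.  0. 81.  4.] gap 43.6
```

View pics/w_pre.png

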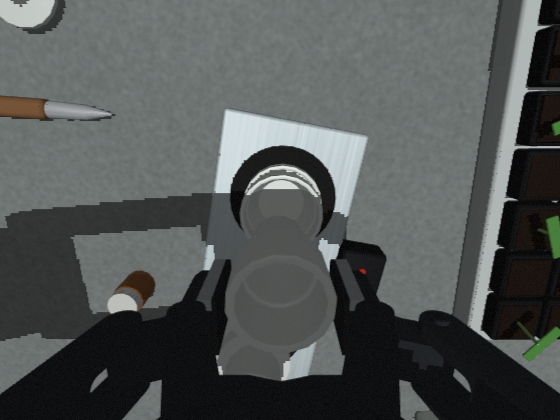

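The sleeve hangs over the pot, aligned to within a millimetre. I lower it.

Request:
carry_out(
  commands=[
    [[35,0,0.5,20,0,0,0],[35,0,0.5,40,0,0,0],[35,0,0.5,55,0,0,0],[35,0,0.5,70,0,0,0],[35,0,0.5,79,0,0,0]],
  ],
)

```text
time: 20.27
tool_pos: [636.5, 96.5, 96.1]
tcp_rot: [-179.9, 0.0, 89.7]
ft_force: [-0.5, -0.2, 1.0]
finger_gap: 43.6
```

Request:
carry_out(
  commands=[
    [[35,0,0,2,0,0,0],[35,0,0,4,0,0,0],[35,0,0,4,0,0,0]],
  ],
)

```text
time: 20.65
tool_pos: [637.5, 96.6, 94.4]
tcp_rot: [179.9, -0.0, 89.7]
ft_force: [-0.6, 0.1, 0.2]
finger_gap: 43.4
```

Request:
carry_out(
  commands=[
    [[35,0,0,2,0,0,0],[35,0,0,3.5,0,0,0],[35,0,0,3.5,0,0,0]],
  ],
)

```text
time: 21.02
tool_pos: [637.9, 96.7, 92.7]
tcp_rot: [179.9, -0.0, 89.7]
ft_force: [-5.1, -0.7, 12.4]
finger_gap: 43.4
```

The sleeve reaches the pot's floor at the expected height. I release, rise and move toward the lid.

Request:
carry_out(
  commands=[
    [[45,0,0,-1.5,0,0,0],[50,0,0,-1.5,0,0,0],[60,0,0,-1.5,0,0,0],[85,0,0,-1.5,0,0,0],[85,0,0,-1.5,0,0,0]],
  ],
)

```text
time: 21.65
tool_pos: [637.0, 96.5, 91.6]
tcp_rot: [-180.0, 0.0, 89.7]
ft_force: [-0.1, -0.1, -0.3]
finger_gap: 85.1
```

Request:
carry_out(
  commands=[
    [[85,0,0,-20,0,0,0],[85,0,0,-70,0,0,0],[85,-30,0,-115,0,0,0],[85,-40,0,-120,0,0,0],[85,-40,0,-120,0,0,0]],
  ],
)

```text
time: 22.28
tool_pos: [637.4, 55.8, 213.4]
tcp_rot: [179.9, -0.0, 89.6]
ft_force: [-1.0, -0.0, -1.0]
finger_gap: 84.9
```

Request:
carry_out(
  commands=[
    [[85,0,0,0,0,0,0],[85,0,0,0,0,0,0]],
  ],
)

```text
time: 22.52
tool_pos: [636.0, 57.2, 210.0]
tcp_rot: [-179.8, -0.0, 89.7]
ft_force: [-0.2, -0.5, -0.6]
finger_gap: 85.1
```

```bash
python3 look.py w_placed3 99 445 255; python3 -c "
import cv2
a=cv2.imread('pics/w_placed3.png')[60:260,180:380]; cv2.imwrite('pics/p3.png',cv2.resize(a,None,fx=3,fy=3,interpolation=cv2.INTER_CUBIC))"
```

```text
white px [282. 153.] (244, 113, 75, 79) circle [637.1 101.7] 25.7
white px [285. 129.] (214, 62, 148, 145) circle [639.1 112. ] 53.9
white px [488. 131.] (467, 0, 48, 238) circle [671.  115.1] 118.0
dark px [284. 366.] (0, 271, 560, 149) circle [ 633.7 -231. ] 276.2
dark px [260. 263.] (215, 234, 89, 70) circle [619.7  11.7] 32.9
dark px [350. 230.] (323, 190, 57, 79) circle [686.1  46.5] 27.2
dark px [520. 223.] (471, 148, 89, 134) circle [807.2  55.7] 51.7
dark px [528. 121.] (493, 97, 67, 49) circle [799.6 120.5] 24.8
dark px [282. 147.] (234, 97, 98, 100) circle [637.7 105.2] 32.7
dark px [534.  48.] (501, 0, 59, 93) circle [794.5 164.8] 29.3
t 22.57 tcp [636.1  57.1 210.3] yaw [-179.9   -0.    89.7] shift [ 196.9 -192.1    0.5] J [ 1. 15. 81.  0. 84.  1.] gap 85.3
```

View pics/p3.png

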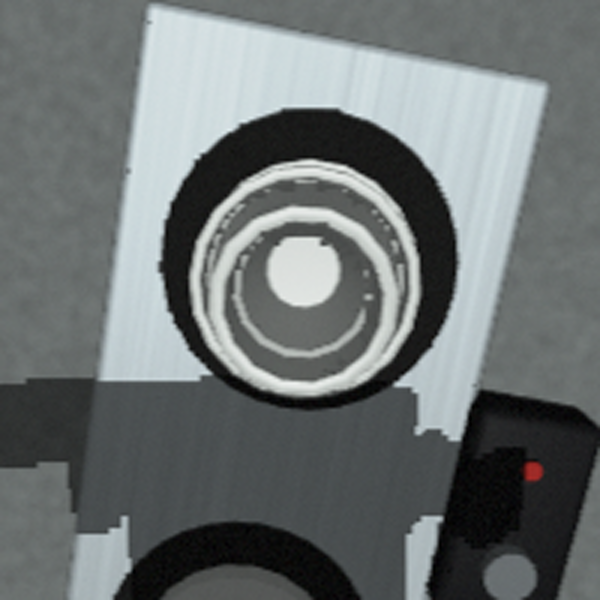

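```bash
python3 rim.py 99 249 313.3 129 191.7; python3 rim.py 29 269 293.7 138.7 162.3
```

```text
centre [636.9  96.5] R 21.5
t 22.57 tcp [636.1  57.1 210.3] yaw [-179.9   -0.    89.7] shift [39.4  0.6  0. ] J [ 1. 15. 81.  0. 84.  1.] gap 85.3
centre [637.1  95.9] R 10.5
t 22.57 tcp [636.1  57.1 210.3] yaw [-179.9   -0.    89.7] shift [38.8  0.8  0. ] J [ 1. 15. 81.  0. 84.  1.] gap 85.3
```

Request:
carry_out(
  commands=[
    [[85,40,-40,0,0,0,0],[85,80,-80,5,0,0,0],[85,120,-120,15,0,0,0],[85,150,-160,25,0,0,0],[85,170,-191,30,0,0,0]],
  ],
)

```text
time: 23.2
tool_pos: [444.4, 228.9, 180.5]
tcp_rot: [-179.9, 0.0, 89.8]
ft_force: [0.3, 0.7, 0.2]
finger_gap: 84.9
```

Request:
carry_out(
  commands=[
    [[60,0,0,0,0,0,0],[60,0,0,0,0,0,0],[60,0,0,0,0,0,0]],
  ],
)

```text
time: 23.58
tool_pos: [447.7, 227.1, 182.0]
tcp_rot: [180.0, 0.0, 89.6]
ft_force: [0.5, -0.8, 0.5]
finger_gap: 60.0
```

```bash
python3 look.py w_lid 13 445 255; python3 - <<'E'
from h import *
img=cv2.imread("pics/w_lid.png")[...,::-1]; c=viewer.calibration("wrist")
h=cv2.cvtColor(np.ascontiguousarray(img),cv2.COLOR_RGB2HSV); b=((h[...,0]>105)&(h[...,0]<130)&(h[...,1]>120)).astype(np.uint8)
for p in blobs(b,300): print("blue",p.mean(0).round(),ray(c,p.mean(0),13)[0].round())
E
```

```text
white px [444. 282.] (422, 259, 47, 64) circle [600.7 135.1] 29.7
white px [106. 221.] (82, 195, 70, 57) circle [301.8 199.9] 30.8
white px [278. 162.] (248, 134, 60, 52) circle [445.8 256. ] 25.2
white px [480.  51.] (428, 28, 105, 48) circle [603.8 339.9] 36.3
dark px [297. 355.] (0, 263, 560, 157) circle [ 459.1 -147.7] 336.4
t 23.62 tcp [447.7 227.1 182. ] yaw [180.    0.   89.6] shift [27.9 -2.9 -0. ] J [ 21.  -5. 106.  -0.  80.  21.] gap 60.0
blue [270.  37.] [441. 354.  13.]
```

The sleeve's rim is at (636.9,96.5) and its floor at (637.1,95.9), so it is upright and centred. The white lid is at (445.8,256), with the blue one at (441,354) well away. I grip the white lid's knob.

Request:
carry_out(
  commands=[
    [[60,28,-2,50,0,0,0],[60,28,-2,100,0,0,0],[50,28,-2,130,0,0,0],[40,28,-2,145,0,0,0],[40,28,-2,145,0,0,0]],
  ],
)

```text
time: 24.25
tool_pos: [444.9, 255.1, 36.2]
tcp_rot: [-179.9, 0.0, 89.6]
ft_force: [0.1, -0.3, -0.4]
finger_gap: 40.0
```

Request:
carry_out(
  commands=[
    [[10,0,0,0,0,0,0],[10,0,0,0,0,0,0],[10,0,0,0,0,0,0],[10,0,0,0,0,0,0],[10,0,0,0,0,0,0]],
  ],
  grip_force=30,
)

```text
time: 24.88
tool_pos: [446.5, 256.2, 38.5]
tcp_rot: [179.8, -0.1, 89.7]
ft_force: [0.4, -1.8, 6.4]
finger_gap: 14.4
```

```bash
python3 -c "
from h import *
togo(445.5,256,37); print(r.sense()['ft_force'].round(1))"
```

```text
t 24.88 tcp [446.5 256.2  38.5] yaw [ 1.798e+02 -1.000e-01  8.970e+01] shift [-0.2 -1.   1.5] J [ 24.   7. 110.  -0.  64.  24.] gap 14.4
[ 0.4 -1.8  6.4]
```

Request:
carry_out(
  commands=[
    [[10,0,0,-2,0,0,0],[10,0,0,-10,0,0,0],[10,0,0,-60,0,0,0],[10,0,0,-115,0,0,0],[10,0,0,-155,0,0,0]],
  ],
)

```text
time: 25.5
tool_pos: [445.4, 255.9, 194.9]
tcp_rot: [179.9, -0.1, 89.7]
ft_force: [0.7, 0.5, -1.3]
finger_gap: 14.6
```

Request:
carry_out(
  commands=[
    [[10,-40,48,0,0,0,0],[10,-80,96,0,0,0,0],[10,-120,144,0,0,0,0],[10,-159,191,0,0,0,0],[10,-159,191,0,0,0,0]],
  ],
)

```text
time: 26.12
tool_pos: [636.9, 91.9, 190.7]
tcp_rot: [-179.9, 0.1, 89.4]
ft_force: [-0.8, 0.5, -1.0]
finger_gap: 14.7
```

Request:
carry_out(
  commands=[
    [[10,0,0,20,0,0,0],[10,0,0,30,0,0,0],[10,0,0,30,0,0,0]],
  ],
)

```text
time: 26.5
tool_pos: [633.2, 96.5, 159.9]
tcp_rot: [-179.8, 0.0, 89.8]
ft_force: [1.1, 0.9, -0.2]
finger_gap: 14.8
```

```bash
python3 look.py w_lid2 120 636.9 96.5; python3 - <<'E'
import cv2
from h import viewer
s=viewer.snapshot("scene")[...,::-1][130:330,170:370]
w=cv2.imread("pics/w_lid2.png")[90:400,100:460]
cv2.imwrite("pics/l2.png",cv2.hconcat([w,cv2.resize(s,None,fx=1.55*2,fy=1.55*2,interpolation=cv2.INTER_CUBIC)[100:410,:440]]))
E
```

```text
white px [297. 159.] (215, 110, 162, 120) circle [639.7 140.2] 39.4
white px [524. 178.] (483, 0, 77, 353) circle [720.  128.3] 74.7
dark px [284. 352.] (0, 247, 560, 173) circle [638.6 -79.4] 179.5
dark px [537. 262.] (498, 152, 62, 202) circle [780.4  96.5] 57.8
dark px [288. 188.] (231, 148, 112, 91) circle [636.5 124.8] 27.1
dark px [551. 121.] (538, 91, 22, 58) circle [760.6 164.1] 13.0
t 26.55 tcp [633.9  96.4 161.1] yaw [-179.9    0.    89.8] shift [ 0.1  3.  -0. ] J [ 4. 17. 84.  0. 79.  4.] gap 14.7
```

View pics/l2.png

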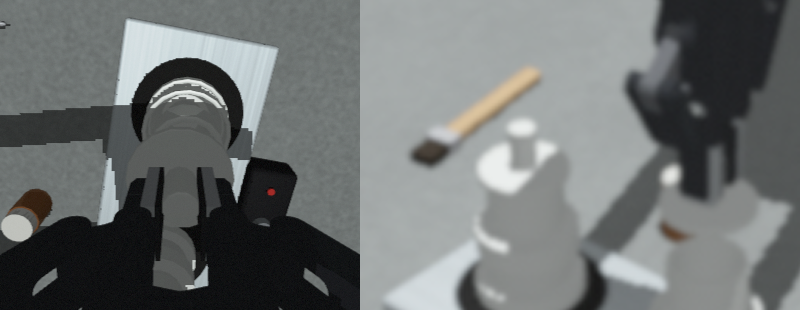

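The lid is held upright, knob between the pads, above the sleeve. The x position needs about 3 mm, so I correct it and lower to the mouth.

Request:
carry_out(
  commands=[
    [[10,0,3,5,0,0,0],[10,0,3,12,0,0,0],[10,0,3,20,0,0,0],[10,0,3,20,0,0,0],[10,0,3,20,0,0,0]],
  ],
)

```text
time: 27.22
tool_pos: [638.0, 95.4, 141.7]
tcp_rot: [-180.0, 0.0, 89.7]
ft_force: [0.4, -0.3, -0.2]
finger_gap: 14.0
```

```bash
python3 -c "
from h import *
togo(636.9,96.5,129); viewer.snapshot('wrist'); togo(636.9,96.5,129)"
```

```text
t 27.23 tcp [638.   95.4 141.7] yaw [-180.     0.    89.7] shift [ 1.1 -1.2 12.7] J [ 4. 18. 84. -0. 77.  4.] gap 14.0
t 27.27 tcp [638.2  95.5 142. ] yaw [180.   -0.   89.7] shift [ 1.  -1.3 13. ] J [ 4. 18. 84.  0. 77.  4.] gap 14.6
```

Request:
carry_out(
  commands=[
    [[10,1,-1,3,0,0,0],[10,1,-1,6,0,0,0],[10,1,-1,9,0,0,0],[10,1,-1,11,0,0,0],[10,1,-1,11,0,0,0]],
  ],
)

```text
time: 27.9
tool_pos: [636.9, 96.5, 130.4]
tcp_rot: [-180.0, 0.0, 89.7]
ft_force: [0.3, -0.8, -0.5]
finger_gap: 14.5
```

Request:
carry_out(
  commands=[
    [[10,0,0,1.5,0,0,0],[10,0,0,3,0,0,0],[10,0,0,3,0,0,0]],
  ],
)

```text
time: 28.28
tool_pos: [638.1, 96.6, 129.6]
tcp_rot: [179.8, -0.0, 89.7]
ft_force: [-0.6, -0.9, 7.4]
finger_gap: 14.9
```

Contact of 7 N at the seated height; a plug caught on the rim would have stopped about 8 mm higher. I release and rise straight up.

Request:
carry_out(
  commands=[
    [[17,0,0,-1,0,0,0],[22,0,0,-1,0,0,0],[40,0,0,-1,0,0,0],[60,0,0,-1,0,0,0],[60,0,0,-1,0,0,0]],
  ],
)

```text
time: 28.9
tool_pos: [637.0, 96.5, 128.6]
tcp_rot: [-180.0, -0.0, 89.7]
ft_force: [0.4, 0.2, 0.1]
finger_gap: 59.7
```

Request:
carry_out(
  commands=[
    [[60,0,0,-15,0,0,0],[60,0,0,-60,0,0,0],[60,0,0,-110,0,0,0],[60,-40,-100,-110,0,0,0],[60,-40,-100,-110,0,0,0]],
  ],
)

```text
time: 29.52
tool_pos: [536.4, 56.6, 241.0]
tcp_rot: [179.8, 0.0, 89.7]
ft_force: [-0.5, -0.3, -0.0]
finger_gap: 60.2
```

Request:
carry_out(
  commands=[
    [[60,0,-120,0,0,0,0],[60,0,-120,0,0,0,0],[60,0,-120,0,0,0,0],[60,0,-120,0,0,0,0]],
  ],
)

```text
time: 30.02
tool_pos: [417.7, 57.8, 240.4]
tcp_rot: [179.8, -0.0, 89.7]
ft_force: [0.6, 0.5, 0.1]
finger_gap: 60.1
```

```bash
python3 - <<'E'
from h import *
S=viewer.snapshot("scene"); T=viewer.snapshot("top"); cs=viewer.calibration("scene"); ct=viewer.calibration("top")
cv2.imwrite("pics/sceneF.png",S[...,::-1]); cv2.imwrite("pics/topF.png",T[...,::-1])
# expected pixel of knob top / disc edge / rims for new stack vs made unit
for n,p in (("new",(637,96.5)),("made",None)):
    if p is None: # made unit: pad 130 mm away
        p=ray(ct,(327,143),130)[0][:2]
    print(n,np.round(p,1),"knob top scene",proj(cs,(*p,130))[0].round(1),"pad",proj(cs,(*p,17))[0].round(1),"knob top top",proj(ct,(*p,130))[0].round(1))
a=cv2.resize(S[...,::-1][180:310,180:340],None,fx=2.5,fy=2.5,interpolation=cv2.INTER_CUBIC)
b=cv2.resize(T[...,::-1][95:225,215:375],None,fx=2.5,fy=2.5,interpolation=cv2.INTER_CUBIC)
cv2.imwrite("pics/final.png",cv2.hconcat([a,b])); s=r.sense(); print(s["time"],s["tool_pos"],s["ft_force"])
E
```

```text
new [637.   96.5] knob top scene [281.3 230.2] pad [280.8 284.1] knob top top [257.  126.2]
made [609.7 -27.9] knob top scene [224.3 202.1] pad [227.4 254.2] knob top top [327. 143.]
30.125 [418.16461113  57.73989594 239.90195356] [-0.07040872 -0.72341879 -0.23730807]
```

The viewer shows no more pictures, so I check numerically by comparing the new stack's silhouette with the made-up one.

```bash
python3 - <<'E'
from h import *
cs=viewer.calibration("scene"); ct=viewer.calibration("top")
S=cv2.imread("pics/sceneF.png")[...,::-1].copy(); T=cv2.imread("pics/topF.png")[...,::-1].copy()
m=white(S,150,14)
for n,u0,u1,vt in(("new",255,310,222),("made",199,250,196)):
    print(n); print([(v,*( (np.where(m[v,u0:u1])[0][[0,-1]]+u0).tolist() if m[v,u0:u1].any() else ())) for v in range(vt,vt+75,5)])
# disc of the lid in the top view, expected edge at z=104
mt=white(T,190,14)
for n,p in(("new",(637,96.5)),("made",(611.5,-29))):
    u,v=proj(ct,(*p,104))[0].round().astype(int); k=proj(ct,(*p,130))[0]
    print(n,"disc expected",(u,v),"row",(np.where(mt[v+4,u-30:u+30])[0][[0,-1]]+u-30),"knob exp",k.round(1))
# bystanders: change between first and last top view away from the arm
A=cv2.imread("pics/top0.png"); B=cv2.imread("pics/topF.png")
d=(cv2.absdiff(A,B).max(2)>40).astype(np.uint8)
for nme,(u,v) in dict(vial=(302,211),dibber=(219,242),brush=(394,240),box=(142,162),decoy=(203,310),blue=(130,238),made=(325,152)).items():
    print(nme,d[v-14:v+14,u-14:u+14].sum(),end="; ")
E
```

```text
new
[(222, 255, 279), (227, 255, 283), (232, 255, 309), (237, 255, 309), (242, 255, 309), (247, 256, 309), (252, 255, 309), (257, 255, 309), (262, 255, 309), (267, 255, 309), (272, 255, 309), (277, 256, 309), (282, 263, 309), (287, 266, 309), (292, 255, 309)]
made
[(196, 199, 249), (201, 214, 249), (206, 199, 249), (211, 202, 248), (216, 199, 249), (221, 199, 249), (226, 199, 249), (231, 199, 249), (236, 199, 249), (241, 199, 249), (246, 199, 249), (251, 199, 242), (256, 199, 239), (261, 199, 249), (266, 199, 249)]
new disc expected (np.int64(258), np.int64(131)) row [233 270] knob exp [257.  126.2]Traceback (most recent call last):
  File "<stdin>", line 11, in <module>
IndexError: index 0 is out of bounds for axis 0 with size 0
```

```bash
python3 - <<'E'
from h import *
cs=viewer.calibration("scene"); ct=viewer.calibration("top")
def exp(c,p):
    out={}
    for z,R,nm in((130,8,"knob"),(104,26,"disc"),(92,22,"collar"),(55,30,"pot"),(24,32,"saucer")):
        a=np.linspace(0,6.28,40); q=proj(c,np.c_[p[0]+R*np.cos(a),p[1]+R*np.sin(a),0*a+z]); out[nm]=(q.min(0).round(1).tolist(),q.max(0).round(1).tolist())
    return out
for view,c,box in(("scene",cs,(225,335,215,310)),("top",ct,(215,300,95,190))):
    A=cv2.imread(f"pics/{view}0.png");B=cv2.imread(f"pics/{view}F.png")
    d=(cv2.absdiff(A,B).max(2)>45).astype(np.uint8); u0,u1,v0,v1=box
    print(view,[(v,*((np.where(d[v,u0:u1])[0][[0,-1]]+u0).tolist() if d[v,u0:u1].any() else ())) for v in range(v0,v1,4)])
    print(exp(c,(637,96.5)))
    if view=="top":
      for nme,(u,v) in dict(vial=(302,211),dibber=(219,242),brush=(394,240),box=(142,162),decoy=(203,310),blue=(130,238),made=(325,152)).items(): print(nme,d[v-14:v+14,u-14:u+14].sum(),end="; ")
E
```

```text
scene [(215, 262, 318), (219, 282, 314), (223, 286, 334), (227, 279, 334), (231, 276, 334), (235, 270, 280), (239, 267, 294), (243, 266, 296), (247, 267, 295), (251, 272, 290), (255, 269, 274), (259, 265, 283), (263, 265, 298), (267, 268, 293), (271, 268, 294), (275, 263, 299), (279, 262, 300), (283, 262, 299), (287, 263, 298), (291, 266, 295), (295, 273, 288), (299,), (303,), (307,)]
{'knob': ([276.3, 227.3], [286.3, 233.1]), 'disc': ([265.1, 233.8], [297.2, 253.1]), 'collar': ([267.6, 241.1], [294.6, 257.5]), 'pot': ([263.0, 255.7], [298.9, 278.6]), 'saucer': ([262.0, 269.0], [299.6, 293.7])}
top [(95,), (99,), (103,), (107,), (111,), (115,), (119,), (123, 259, 262), (127, 248, 271), (131, 244, 272), (135, 245, 274), (139, 244, 275), (143, 245, 276), (147, 228, 299), (151, 228, 299), (155, 227, 299), (159, 226, 299), (163, 225, 299), (167, 225, 299), (171, 240, 299), (175, 259, 299), (179, 277, 299), (183, 294, 299), (187, 286, 286)]
{'knob': ([252.5, 121.8], [261.5, 130.5]), 'disc': ([243.9, 117.4], [272.2, 144.7]), 'collar': ([246.8, 121.7], [270.3, 144.5]), 'pot': ([244.6, 124.4], [275.2, 154.1]), 'saucer': ([245.3, 128.7], [276.7, 159.2])}
vial 675; dibber 481; brush 0; box 530; decoy 249; blue 716; made 480;
```

The silhouette matches a seated stack at (637,96.5). In scene columns, measured against expected:

| Part | Measured | Expected |
|---|---|---|
| Lid disc | 266–296 | 265–297 |
| Pot | 265–298 | 263–299 |
| Saucer | 262–300 | 262–300 |

The rows fit too. The gripper is clear and at rest, so I hand in.

```bash
python3 -c "
from bench import r
print(r.hand_in())"
```

```text
the job is handed in; nothing more can be done
None
```

The second germination pot is made up on the empty pad and handed in at about 30 s of the 109 s. I built it bottom up from the saucer farther from the base, the pot, the sleeve and the white lid. The decoy saucer and the blue lid were left alone.

**Checks that agreed:**
- **Saucer:** it sits concentric with the pad, to about 1 mm.
- **Pot:** its rim is at (637.0, 97.6) mm.
- **Sleeve:** its rim is at (636.9, 96.5) mm and its floor at (637.1, 95.9) mm, so it stands upright.
- **Lid:** it made contact at the seated height. The final outline in the scene camera matches the expected stack to within 1–2 px.

**Checks that failed or disagreed:**
- **First saucer grip:** it showed about 9 N of upward force. I regripped about 4 mm higher, which showed 14 N, and lifted from there without trouble.
- **Sleeve position:** one reading was 5 mm off because the arm was still moving. I measured again once it had settled.
- **Last picture:** it was refused because the limit of 16 was reached, so the final check was by numbers only.
- **Loose items around the parts:** the before/after top-view comparison showed no change at the brush. It flagged changes at the vial, dibber, seed box, decoy saucer, blue lid and made-up pot. I put these down to the arm and its shadow in view. Nothing showed the arm touching them, but I did not check each one's final position.

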